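# Load the tape-roll stand and pin its retaining bar

### The job

Load the tape-roll stand: swing its retaining bar clear, put every small teal tape roll on the desk down over the spindle, and then the aluminium flanged collar on top of them, flange down. Swing the bar back over the spindle until it stops in the fork, and drop the black-headed pin from its wooden block down through fork and bar eye, fully home. Leave the white gift boxes behind the stand where they are.

Things in the scene. Friction and masses are not known exactly. Their poses are not given: they have to be found in the camera images.
- roll1_c (a point): a roll of teal tape lying flat, a ring of 60 mm outside diameter, about 52 mm bore (loose on the spindle), 15 mm high, 40 g; the point is the centre of the ring, half-way up (7.5 mm over its underside). There are 2 to 4 rolls in a run; an absent one reads None
- roll2_c (a point): a roll of teal tape lying flat, a ring of 60 mm outside diameter, about 52 mm bore (loose on the spindle), 15 mm high, 40 g; the point is the centre of the ring, half-way up (7.5 mm over its underside). There are 2 to 4 rolls in a run; an absent one reads None
- roll3_c (a point): a roll of teal tape lying flat, a ring of 60 mm outside diameter, about 52 mm bore (loose on the spindle), 15 mm high, 40 g; the point is the centre of the ring, half-way up (7.5 mm over its underside). There are 2 to 4 rolls in a run; an absent one reads None
- roll4_c (a point): a roll of teal tape lying flat, a ring of 60 mm outside diameter, about 52 mm bore (loose on the spindle), 15 mm high, 40 g; the point is the centre of the ring, half-way up (7.5 mm over its underside). There are 2 to 4 rolls in a run; an absent one reads None
- collar_c (a point): loose aluminium collar, flange down: flange 60 mm across and 6 mm thick, above it a round hub 47 mm across up to 20 mm total height, through bore 39 mm, 120 g; the point is on its axis, 10 mm over its underside; z along the axis, up. It stands flange down on the table
- spindle_top (a point): top of the fixed upright spindle in the middle of the roll stand, 93 mm over the table. The spindle is 33 mm across, coned to 16 mm over its top 13 mm; it rises 75 mm from a black round seat 68 mm across whose top is 18 mm over the table. The stand's grey base plate is 100 x 285 x 10 mm. Axes are the stand's: z up, +y from the spindle to the bar's hinge post (105 mm away), -y to the fork (105 mm away), +x away from the robot (the stand's yaw varies by about 0.2 rad)
- bar_hinge (a point): point on the vertical hinge axis of the retaining bar, at the bar's mid height, 113 mm over the table; hinge post and hub are 27 mm across, top at 121 mm. Axes as the stand's
- bar (a joint): angle of the steel retaining bar about its vertical hinge, rad: 0 = closed against its stop, over the spindle, its eye in line with the fork's holes; grows as the bar swings away from the robot (+x of the stand), stop at 1.2. It stays where it is left and needs about 1.5 N at the knob. The bar is 16 mm wide, between 107 and 119 mm over the table
- bar_knob (a point): middle of the upright round black knob on the bar, 18 mm across, standing from 119 to 158 mm over the table; the point is 143 mm over the table and 115 mm from the hinge axis
- bar_eye (a point): centre of the eye at the bar's free end, 210 mm from the hinge axis, hole 15 mm, 12 mm thick, 113 mm over the table
- fork_mouth (a point): top centre of the fork's upper knuckle, 135 mm over the table: a funnel 22 mm wide at the mouth that narrows within 7 mm to a vertical hole of 14 mm; the lower knuckle, also with a 14 mm hole, lies 30 to 40 mm below this point and the bar's eye fits between the two. The fork's upright is behind them on the stand's -y side and stays below the mouth. Axes as the stand's
- pin_head (a point): middle of the black round head of the pin: 22 mm across, 24 mm high; under it a steel flange 30 mm across and 3 mm thick, then the shank, 10 mm across, 55 mm long, with a tapered tip; 80 g. Stands upright in its block at the start; the point is 70 mm above the tip; z up along the pin
- pin_tip (a point): lower end of the pin's shank; fully home it is 55 mm below the fork's mouth, the flange resting on the mouth
- pin_block: fixed light wooden parking block 50 x 50 x 60 mm with an upright 13 mm through hole in which the pin stands, flange on the block's top; origin at the centre of its underside
- gift_box_c (a point): small white gift box, 81 x 120 x 42 mm, lying behind the stand as seen from the robot; the point is its centre. Not to be moved
- roll1: the same tape roll as roll1_c, origin at the centre of its underside
- roll2: the same tape roll as roll2_c, origin at the centre of its underside
- roll3: the same tape roll as roll3_c, origin at the centre of its underside
- roll4: the same tape roll as roll4_c, origin at the centre of its underside
- collar: the same collar as collar_c, origin at the centre of its underside
- pin: the same pin as pin_head, origin at its tip
Mind the look-alikes: they are no part of the job. Leave any blue or yellow look-alike of the pin alone.

How it is judged:
By the outcome, as a careful person would: the job done as asked, in the order asked, and still so for the second after the job is handed in, with the robot touching nothing.
Of roll1, roll2, roll3, roll4 only 2 to 4 are there at a start; the rules pass over those that are not, and their reading is None.
At some moment in a run one of roll1, roll2, roll3, roll4, collar may be knocked a few centimetres aside while the robot is not near it.
It also fails if it takes over 210 s, if anything falls off the work surface, if the arm or the gripper's body presses on something with over 40 N, if the wrist force passes 120 N, or if a joint passes its speed limit or range.

### The arm

A 6-joint arm with a two-finger parallel gripper is mounted at the origin on a cart in front of the work surface, level with it; the furniture and walls round the work are solid. World frame = base frame: x ahead of the robot, y to its left, z up, the work surface at z = 0. Lengths are in m, angles in rad, forces in N, time in s.
With the tool pointing down it reaches from about 0.35 to 1 m from the base axis. Payload 7.1 kg.
Tool frame: the origin (TCP) lies between the finger pads; the fingertips stand 22 mm ahead of it and the grasp point (between the pads) lies 3 mm ahead of it; x points along the fingers, y is the direction in which the jaws open and shut, and the axes are right-handed (so a half turn about x gives the same grasp; the last joint's range is limited). The gripper opens to 85 mm and grips with 20 to 120 N. Pads are 22 mm wide; open, the fingers measure 114 mm over their backs; the gripper's body (76 mm by 85 mm) begins 54 mm behind the grasp point. The pads swing forward as they close: fully open they stand 13 mm farther back than shut.
Start: joints at [-1.303, 0.423, 1.63, -0, 1.089, -0.019], TCP at [0.177, -0.599, 0.253] pointing down, gripper open.
Joint ranges: [-3, 3], [-0.9, 2.11], [0.09, 2.58], [-1.31, 4.45], [0.11, 2.69], [-2.54, 2.54]. Speed limits (rad/s): [2.39, 2.39, 3.01, 3.14, 3.14, 3.14].

### API

Orientations are given as a rotation vector (axis times angle).
In Python, from rig import manip gives the robot as it stands. The module is installed in compiled form; this text tells all that it offers. Calls block until the motion is done:
- manip.move_to(position, orientation): joint-space move of the TCP to a pose.
- manip.servo_line(position, orientation=None, rate=0.15): straight line of the TCP; orientation=None keeps the orientation; rate is the mean speed in m/s.
- manip.set_joints(angles): joint-space move.
- manip.command_gripper(opening, f_grip=None): finger opening in m; f_grip is the grip in N (None keeps the last); returns when the fingers have stopped.
- manip.hold(seconds).
- manip.solve_ik(position, orientation): joint angles nearest the present ones, or None.
- manip.camera(name): name is "side" or "top" or "wrist"; returns a dict with "image" (420x560x3 uint8, red, green, blue), "fx", "fy", "cx", "cy" (pixels), "cam_to_world" (4x4, takes a point from camera to world coordinates); the wrist camera has in their place "mount" (4x4, takes a point from camera to tool coordinates, whose origin is the TCP and whose axes are the tool frame's). Camera axes: x right, y down, z forward; pixel columns grow to the right and rows downward; lengths in m; the calibration is good to about 2 mm. A picture is of the moment at which its call begins: read the wrist's pose just before it. There is no depth.
A pose or a line that the arm cannot do raises manip.IKError and nothing moves.
- manip.sign_off(): hands the job in, once; it reports no verdict.
Readings, each from a call of its own:
- manip.get_time(): time.
- manip.get_joint_positions(): joint angles.
- manip.get_joint_vel(): joint speeds.
- manip.get_tau(): joint torques, N m.
- manip.get_position(): TCP position.
- manip.get_ee_rot(): TCP orientation.
- manip.get_contact_force(): force on the tool from outside, world axes, zero at the start.
- manip.get_torque(): the same for the moment, N m.
- manip.get_width(): finger opening in m.
Only numpy, scipy, OpenCV 4.12 (cv2) and the standard library are available. Lean on these libraries where they do the work, as an engineer would, in place of code of your own. Each camera call takes 0.05 s, during which the arm holds its last target. There are 200 camera calls.

## Working session

There is one attempt and no reset: what is moved stays moved. The work goes in short steps, each a Python script; the robot and the scene stay as the last script left them, time stands still between calls to the robot, and variables do not carry over. Pictures are saved under pics/ and viewed, about 12 in all and at most 16, crops included, and the job is handed in when it is done.

```bash
mkdir -p pics; ls; cat > h.py <<'E'
import numpy as np, cv2
from rig import manip as m
from scipy.spatial.transform import Rotation as R
def snap(name,fn):
    T=np.eye(4)
    if name=="wrist":
        T[:3,:3]=R.from_rotvec(m.get_ee_rot()).as_matrix(); T[:3,3]=m.get_position()
    c=m.camera(name)
    C=T@np.array(c["mount"]) if name=="wrist" else np.array(c["cam_to_world"])
    K=np.array([c["fx"],c["fy"],c["cx"],c["cy"]])
    cv2.imwrite("pics/%s.png"%fn,c["image"][:,:,::-1]); np.savez("pics/%s.npz"%fn,C=C,K=K)
    return c["image"],C,K
def load(fn):
    d=np.load("pics/%s.npz"%fn); return cv2.imread("pics/%s.png"%fn)[:,:,::-1],d["C"],d["K"]
def ray(C,K,u,v,z):
    d=C[:3,:3]@np.array([(u-K[2])/K[0],(v-K[3])/K[1],1.]); return C[:3,3]+d*(z-C[2,3])/d[2]
def proj(C,K,p):
    q=C[:3,:3].T@(np.array(p)-C[:3,3]); return q[0]/q[2]*K[0]+K[2],q[1]/q[2]*K[1]+K[3]
def down(yaw): # tool x down, tool y (jaw) at angle yaw in the world
    x=np.array([0,0,-1.]); y=np.array([np.cos(yaw),np.sin(yaw),0]); return R.from_matrix(np.c_[x,y,np.cross(x,y)]).as_rotvec()
E
python3 - <<'E'
from h import *
print(m.get_time(), m.get_ee_rot(), R.from_rotvec(m.get_ee_rot()).as_matrix().round(2))
for n in("top","side","wrist"):
    i,C,K=snap(n,n+"0"); print(n,C.round(3).tolist(),K)
E
```

```text
pics
0.0 [ 2.06802641  0.30029678 -2.06838588] [[-0.    0.28 -0.96]
 [ 0.   -0.96 -0.28]
 [-1.   -0.   -0.  ]]
top [[-0.025, -0.982, 0.187, 0.319], [-1.0, 0.025, -0.001, 0.009], [-0.004, -0.187, -0.982, 1.364], [0.0, 0.0, 0.0, 1.0]] [440.09783338 440.09783338 277.9229315  211.80598841]
side [[1.0, -0.023, 0.004, 0.569], [-0.013, -0.391, 0.92, -1.056], [-0.02, -0.92, -0.391, 0.551], [0.0, 0.0, 0.0, 1.0]] [436.78309846 436.78309846 275.84232031 204.32508103]
wrist [[0.283, -0.914, -0.292, 0.252], [-0.959, -0.27, -0.085, -0.577], [-0.002, 0.304, -0.953, 0.374], [0.0, 0.0, 0.0, 1.0]] [339.83791306 339.83791306 286.97514851 215.70519763]
```

View pics/top0.png

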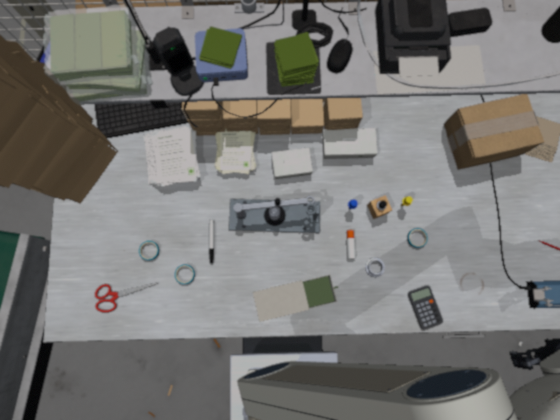

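View pics/side0.png

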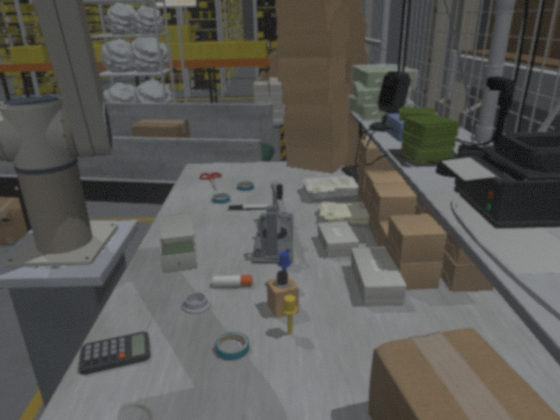

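Top view: teal rolls at (149,250), (185,274), (417,238). The ring at (471,283) is clear or white, so not a teal roll. The collar is at (376,268) and the stand's spindle at (275,215). The black-headed pin in its block is at (380,205), with a blue look-alike at (353,204) and a yellow one at (408,201). I choose the teal rings and the black pin in the wooden block.

```bash
python3 - <<'E'
from h import *
i,C,K=load("top0")
hsv=cv2.cvtColor(np.ascontiguousarray(i),cv2.COLOR_RGB2HSV)
mk=cv2.inRange(hsv,(80,70,40),(100,255,255))
n,l,s,c=cv2.connectedComponentsWithStats(cv2.dilate(mk,np.ones((3,3))))
for k in range(1,n):
    if s[k,4]>60:
        p,(w),_=cv2.minAreaRect(np.argwhere(l==k)[:,::-1].astype(np.float32)); print("teal",s[k],np.round(p,1),np.round(w,1),ray(C,K,*p,.0075).round(3))
for nm,u,v,z in [("collar",376,268,.01),("clear",471,283,.01),("spindle",275,215,.09),("pinhead",381,203,.09),("knob?",277,203,.14)]:
    print(nm,ray(C,K,u,v,z).round(3))
a=cv2.resize(i[180:300,200:440],None,fx=3.3,fy=3.3,interpolation=cv2.INTER_CUBIC); cv2.imwrite("pics/topc.png",a[:,:,::-1])
E
```

```text
teal [  0 230  20  30 416] [  9.5 244.5] [29. 19.] [0.494 0.842 0.008]
teal [407 231  13  18  88] [411.1 241. ] [20.2  8.4] [ 0.474 -0.402  0.008]
teal [148 242  12  19  92] [155.  252.1] [ 8.9 19.7] [0.46  0.39  0.008]
teal [  1 260  10  10  65] [  6.1 263.7] [9.4 8.5] [0.435 0.848 0.008]
teal [186 269  10  16  67] [191.5 277.2] [ 6. 17.] [0.38  0.277 0.008]
teal [  0 285   5  22  75] [  2.  295.5] [21.  4.] [0.339 0.851 0.008]
collar [ 0.394 -0.287  0.01 ]
clear [ 0.342 -0.572  0.01 ]
spindle [0.552 0.017 0.09 ]
pinhead [ 0.58  -0.297  0.09 ]
knob? [0.577 0.01  0.14 ]
```

View pics/topc.png

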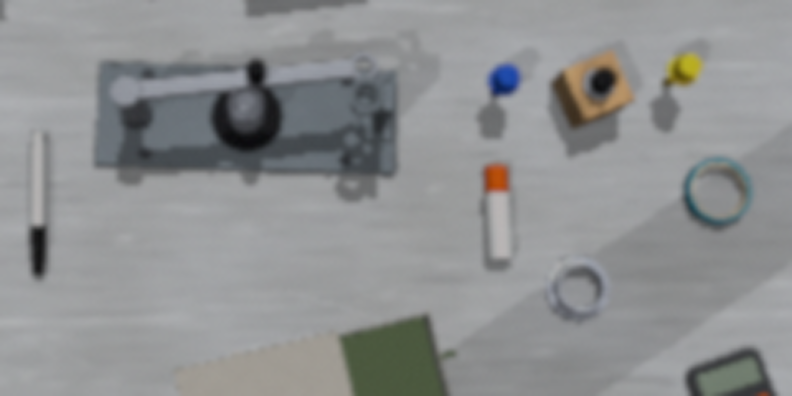

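```bash
python3 - <<'E'
from h import *
m.move_to([.58,.01,.36],down(-np.pi/2)); snap("wrist","w_stand"); print(m.get_time())
m.move_to([.50,-.32,.34],down(-np.pi/2)); snap("wrist","w_right")
print(m.get_time())
a=[cv2.imread("pics/w_stand.png"),cv2.imread("pics/w_right.png")]
E
```

```text
2.8083
4.1417
```

View pics/w_stand.png

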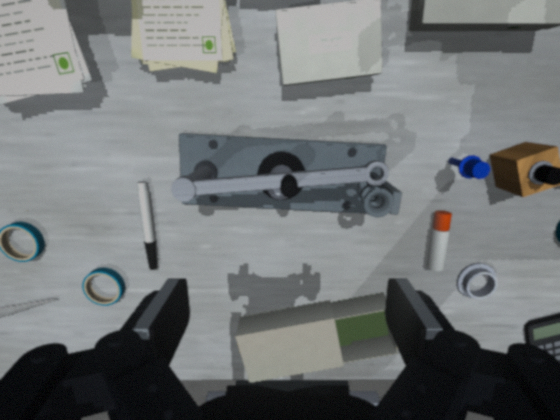

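View pics/w_right.png

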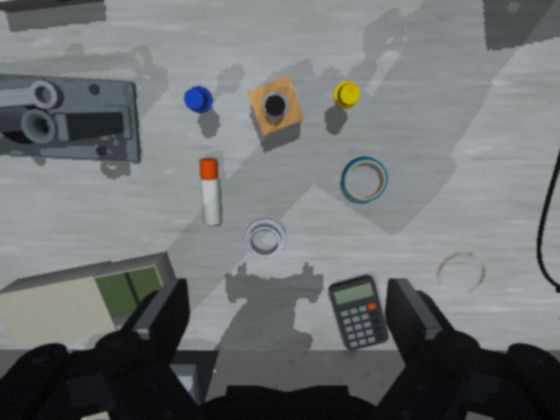

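w_stand: hinge top (185,189), eye (376,173), fork mouth (378,200), knob (290,184), teal rolls (20,242) and (103,287). w_right: roll (365,180), collar (265,238), black pin head in its block (275,105), with blue (198,99) and yellow (346,94) left alone.

```bash
cat >> h.py <<'E'
def rolls(fn,z=.0075,draw=False):
    """teal rings on the table -> list of (centre, size px)"""
    i,C,K=load(fn) if isinstance(fn,str) else fn
    hsv=cv2.cvtColor(np.ascontiguousarray(i),cv2.COLOR_RGB2HSV)
    mk=cv2.inRange(hsv,(82,90,40),(105,255,255))
    n,l,s,c=cv2.connectedComponentsWithStats(cv2.morphologyEx(mk,cv2.MORPH_CLOSE,np.ones((5,5))))
    out=[]
    for k in range(1,n):
        if s[k,4]>80:
            h=cv2.convexHull(np.argwhere(l==k)[:,::-1].astype(np.float32))[:,0]
            w=np.array([ray(C,K,*q,z)[:2] for q in h]); (x,y),r=cv2.minEnclosingCircle(w.astype(np.float32))
            out.append((round(x,4),round(y,4),round(r,4),s[k,:4].tolist()))
    return out
E
python3 - <<'E'
from h import *
print(rolls("w_stand")); print(rolls("w_right"))
i,C,K=load("w_stand")
P=lambda u,v,z: ray(C,K,u,v,z)[:2].round(4)
h=P(185,189,.121);e=P(376,173,.119);k=P(290,184,.158);f=P(378,200,.135)
print("hinge",h,"eye",e,np.linalg.norm(e-h),"knob",k,np.linalg.norm(k-h),"fork",f,np.linalg.norm(f-h))
y=(h-f)/np.linalg.norm(h-f); print("standyaw",np.arctan2(-y[0],y[1]),"spindle",(h+f)/2, "bar", np.arctan2(*(e-h)[::1])-np.arctan2(*(f-h)))
# check base plate contour yaw
print("plate corners",[P(u,v,.01) for u,v in((181,133),(386,145))])
i,C,K=load("w_right")
print("pin",P(275,105,.084),"collar",P(265,238,.01),"fork",P(38,125,.135),"eye",P(45,94,.119))
a=cv2.resize(i[60:270,200:410],None,fx=3.5,fy=3.5,interpolation=cv2.INTER_CUBIC); 
j,_,_=load("w_stand"); b=cv2.resize(j[120:220,150:420],None,fx=2.9,fy=2.9,interpolation=cv2.INTER_CUBIC)
cv2.imwrite("pics/cr.png",b[:,:,::-1])
E
```

```text
[(0.4662, 0.4076, 0.0345, [0, 222, 44, 40]), (0.3925, 0.2979, 0.0336, [82, 268, 43, 36])]
[(0.4855, -0.4235, 0.0315, [342, 157, 46, 45])]
hinge [0.5735 0.1201] eye [ 0.5904 -0.0861] 0.20689139663117942 knob [0.587  0.0066] 0.11430004374452356 fork [ 0.5647 -0.0863] 0.2065875117232404
standyaw -0.042609852696648125 spindle [0.5691 0.0169] bar 6.158798971074858
plate corners [array([0.6248, 0.1525]), array([ 0.6086, -0.1255])]
pin [ 0.5807 -0.3062] collar [ 0.4011 -0.2876] fork [ 0.5626 -0.0877] eye [ 0.5902 -0.0893]
```

View pics/cr.png

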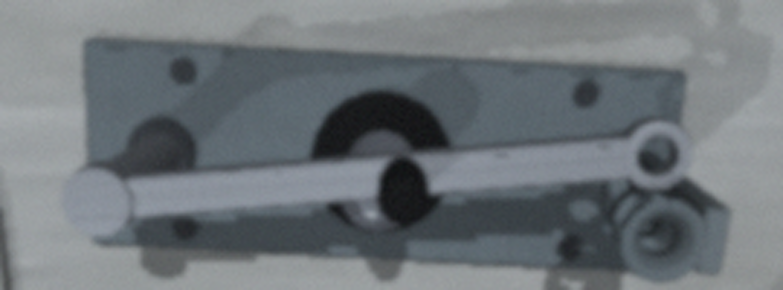

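Dimensions check out: eye–hinge 207 mm against 210 nominal, knob 114 against 115. The bar stands at about 0.12 rad. I'll swing it open with the fingers caged loosely round the knob.

```bash
cat >> h.py <<'E'
H=np.array([.5735,.1201]); PSI=-.05
def knob(phi,r=.115):
    a=phi+PSI; return H+r*np.array([np.sin(a),-np.cos(a)])
def F(): return np.round(m.get_contact_force(),1)
E
python3 - <<'E'
from h import *
p0=.125
k=np.array([.587,.0066])
m.command_gripper(.05,30)
m.move_to([*k,.23],down(p0+PSI-np.pi)); m.servo_line([*k,.147])
m.command_gripper(.024); print(m.get_width(),F())
for p in np.linspace(p0,1.22,9)[1:]:
    m.servo_line([*knob(p),.147],down(p+PSI-np.pi),rate=.12); f=F(); print(round(p,2),f,m.get_position().round(3))
    if np.hypot(*f[:2])>12: break
m.command_gripper(.05); m.servo_line([*m.get_position()[:2],.25],rate=.25)
m.move_to([.55,.05,.40],down(-np.pi/2)); snap("wrist","w_open"); print(m.get_time())
E
```

```text
Traceback (most recent call last):
rig.IKError: the arm cannot take that pose within its joint ranges
```

```bash
python3 - <<'E'
from h import *
p0=.125
k=np.array([.587,.0066])
m.move_to([*k,.23],down(p0+PSI)); m.servo_line([*k,.147])
m.command_gripper(.024); print(m.get_width(),F())
for p in np.linspace(p0,1.22,9)[1:]:
    m.servo_line([*knob(p),.147],down(p+PSI),rate=.12); f=F(); print(round(p,2),f,m.get_position().round(3))
    if np.hypot(*f[:2])>12: break
m.command_gripper(.05); m.servo_line([*m.get_position()[:2],.25],rate=.25)
m.move_to([.55,.05,.40],down(-np.pi/2)); snap("wrist","w_open"); print(m.get_time())
E
```

```text
0.024170241163941945 [ 0.4 -0.4 -0.2]
0.26 [-0.2 -0.5 -0.4] [0.598 0.008 0.147]
0.4 [ 0.2 -0.4  0.5] [0.613 0.012 0.147]
0.54 [-0.4  0.2 -0.4] [0.627 0.018 0.147]
0.67 [ 0.5 -0.1 -0.5] [0.64  0.027 0.147]
0.81 [ 0.  -1.3  0. ] [0.652 0.037 0.147]
0.95 [ 0.7 -0.9  0.6] [0.663 0.048 0.147]
1.08 [-0.8 -0.1 -0.5] [0.672 0.061 0.147]
1.22 [ 0.   0.2 -0.7] [0.679 0.075 0.147]
12.5417
```

View pics/w_open.png

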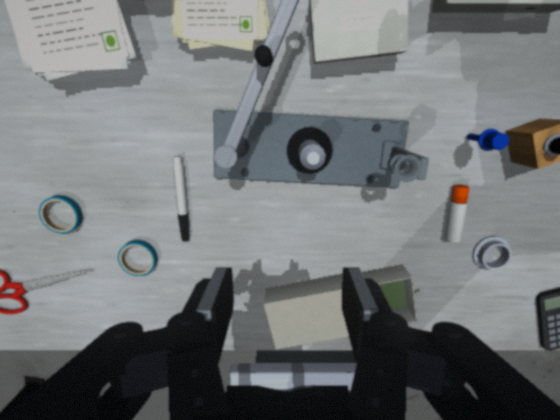

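```bash
python3 - <<'E'
from h import *
i,C,K=load("w_open"); print(rolls("w_open"))
P=lambda u,v,z: ray(C,K,u,v,z)[:2].round(4)
print("spindle",P(313,153,.093),"fork",P(405,166,.135),"hinge",P(226,157,.121),"collar",P(491,252,.01))
g=cv2.cvtColor(np.ascontiguousarray(i),cv2.COLOR_RGB2GRAY)
mk=(g<40).astype(np.uint8); mk[:,:270]=0; mk[:,345:]=0; mk[190:]=0; mk[:110]=0
h=cv2.convexHull(np.argwhere(mk)[:,::-1].astype(np.float32))[:,0]; w=np.array([P(*q,.018) for q in h],np.float32); print("seat",cv2.minEnclosingCircle(w))
E
cat >> h.py <<'E'
SP=None
def pick_roll(guess,tag,zp=.023):
    m.command_gripper(.08,30)
    m.move_to([guess[0],guess[1],.25],down(0)); s=snap("wrist","hov_"+tag)
    rs=rolls(s); rs=[r for r in rs if np.hypot(r[0]-guess[0],r[1]-guess[1])<.09]; print("seen",rs)
    c=min(rs,key=lambda r:abs(r[2]-.03)+.2*np.hypot(r[0]-guess[0],r[1]-guess[1]))
    if not .026<c[2]<.038: print("odd size"); return False
    m.servo_line([c[0],c[1],.08],rate=.3); m.servo_line([c[0],c[1],zp],rate=.08); print("down",F())
    m.command_gripper(.05,30); m.servo_line([c[0],c[1],.22],rate=.25); w=m.get_width(); print("width",w,F(),m.get_time())
    return .055<w<.065
def place(sp,zrel):
    m.move_to([sp[0],sp[1],.23],down(0)); m.servo_line([sp[0],sp[1],.13],rate=.25); m.servo_line([sp[0],sp[1],zrel],rate=.08); print("at",F(),m.get_position().round(4))
    m.command_gripper(.08); m.servo_line([sp[0],sp[1],.2],rate=.25); print(m.get_time())
E
```

```text
[(0.4675, 0.4094, 0.0339, [39, 196, 43, 38]), (0.3916, 0.2975, 0.0328, [118, 240, 39, 36])]
spindle [0.5733 0.0178] fork [ 0.5641 -0.084 ] hinge [0.5722 0.1216] collar [ 0.4026 -0.2829]
seat ((0.5672194957733154, 0.018025081604719162), 0.03282744809985161)
```

```bash
sed -i 's/^SP=None/SP=(.569,.0177)/' h.py; python3 - <<'E'
from h import *
print(pick_roll((.466,.408),"r1")); snap("wrist","held1"); snap("top","topheld")
E
```

```text
seen [(0.4662, 0.4068, 0.0312, [259, 155, 56, 56])]
down [ 0.3 -0.4  0.3]
width 0.05817430767854102 [ 0.1 -0.5 -1.3] 17.325
True
```

View pics/held1.png

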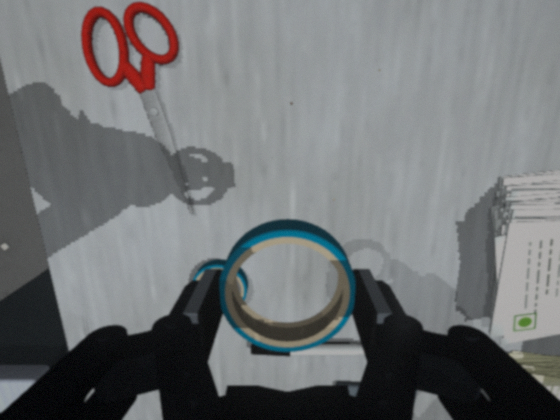

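The roll is held square between the pads, its centre near (288,285). I'll place it and fetch the second.

```bash
python3 - <<'E'
from h import *
place(SP,.048)
m.move_to([.55,.05,.40],down(-np.pi/2)); snap("wrist","p1"); print(rolls("p1",z=.0255))
if pick_roll((.3916,.2975),"r2"): place(SP,.060)
m.move_to([.55,.05,.40],down(-np.pi/2)); s=snap("wrist","p2"); print(rolls("p2",z=.04))
cv2.imwrite("pics/p2c.png",cv2.resize(s[0][90:200,190:440],None,fx=3,fy=3,interpolation=cv2.INTER_CUBIC)[:,:,::-1])
E
```

```text
at [-0.3 -0.4 -0.8] [0.5694 0.0177 0.0484]
21.75
[(0.5685, 0.0185, 0.0325, [287, 127, 45, 45]), (0.4008, 0.2888, 0.0314, [118, 240, 38, 34])]
seen [(0.3911, 0.2955, 0.0312, [258, 156, 56, 56])]
down [0.1 0.1 0.2]
width 0.058201602006669045 [ 0.  -0.2 -1.3] 27.625
at [ 1.2 -0.7 -0.6] [0.5693 0.0177 0.0603]
31.5083
[(0.569, 0.0187, 0.0326, [287, 127, 46, 47])]
```

View pics/p2c.png

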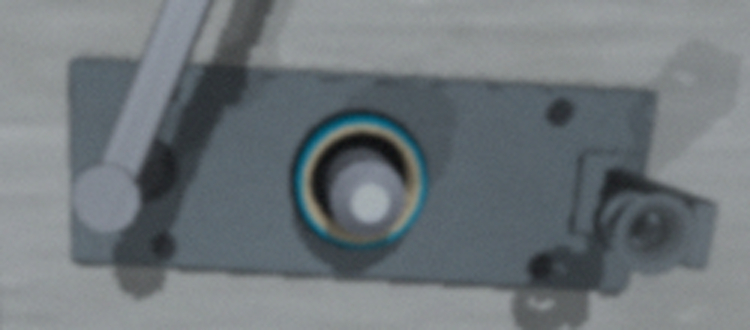

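Two rolls sit flat on the spindle, ring centred at crop (360,180). Next is the third roll at the right.

```bash
python3 - <<'E'
from h import *
if pick_roll((.4855,-.4235),"r3"): place(SP,.075)
m.move_to([.42,-.285,.25],down(0)); snap("wrist","hov_col"); s=snap("top","top3"); print(m.get_time())
a=load("hov_col")[0]; b=s[0]
cv2.imwrite("pics/two.png",np.vstack([cv2.resize(a[60:360,:],(560,300)),b[150:420-120,:]])[:,:,::-1])
print(rolls("top3"))
E
```

```text
seen [(0.4852, -0.4238, 0.0313, [259, 155, 56, 56])]
down [-0.1 -0.3  0.6]
width 0.05887099846243041 [ 0.3 -0.8 -1.3] 38.1667
at [-0.5 -0.  -1.3] [0.5692 0.0177 0.075 ]
42.2
43.5833
[(0.3117, -0.8028, 0.0461, [534, 282, 26, 22])]
```

View pics/two.png

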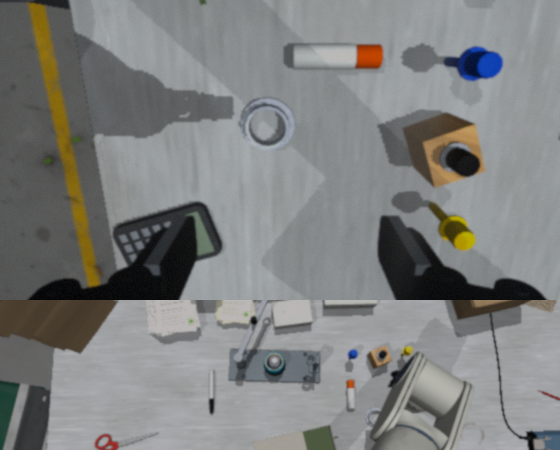

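Collar at crop (267,124), i.e. full-image row 184. No other teal ring is left on the desk.

```bash
python3 - <<'E'
from h import *
i,C,K=load("hov_col")
print("flange",ray(C,K,266.5,184,.003)[:2],[ray(C,K,u,184,.004)[1].round(4) for u in(239,295)],[ray(C,K,267,v,.004)[0].round(4) for v in(157,211)])
g=cv2.cvtColor(np.ascontiguousarray(i),cv2.COLOR_RGB2GRAY)
c=cv2.HoughCircles(cv2.resize(g[140:230,220:320],None,fx=4,fy=4,interpolation=cv2.INTER_CUBIC),cv2.HOUGH_GRADIENT,1,20,param1=80,param2=30,minRadius=50,maxRadius=130)
for x,y,r in c[0][:5]:
    print(x/4+220,y/4+140,r/4, ray(C,K,x/4+220,y/4+140,.02)[:2].round(4), ray(C,K,x/4+220,y/4+140,.003)[:2].round(4))
E
```

```text
flange [ 0.39773255 -0.28670695] [np.float64(-0.2865), np.float64(-0.2865)] [np.float64(0.3989), np.float64(0.3978)]
267.375 187.375 18.175 [ 0.3996 -0.2866] [ 0.3986 -0.2905]
262.625 189.625 13.45 [ 0.3946 -0.289 ] [ 0.3933 -0.2931]
```

```bash
python3 - <<'E'
from h import *
c=(.3985,-.2867)
m.command_gripper(.075,30); m.servo_line([*c,.09],rate=.25); m.servo_line([*c,.030],rate=.08); print("down",F())
m.command_gripper(.03,40); m.servo_line([*c,.22],rate=.25); print(m.get_width(),F(),m.get_time())
m.move_to([*SP,.23],down(0)); s=snap("wrist","colheld"); snap("top","coltop")
cv2.imwrite("pics/ch.png",s[0][60:420,100:480,::-1])
E
```

```text
down [-0.4 -0.2  0.1]
0.04428109122118737 [-0.  -0.3 -1.6] 46.8083
```

View pics/ch.png

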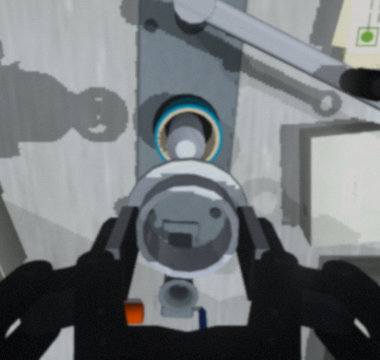

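```bash
python3 - <<'E'
from h import *
i,C,K=load("colheld")
print(ray(C,K,286,208,.093), proj(C,K,[*SP,.093]), m.get_position())
# collar top centre expected at TCP z -.010
p=m.get_position(); print("expected hub top centre px",proj(C,K,p+[0,0,-.01]), proj(C,K,p+[0,0,-.03]))
m.servo_line([*SP,.13],rate=.2)
for z in np.arange(.125,.094,-.005):
    m.servo_line([*SP,z],rate=.06); f=F(); print(round(z,3),f)
    if f[2]>8: break
E
```

```text
[0.56769867 0.01904194 0.093     ] (np.float64(287.6487600657534), np.float64(209.62761308996468)) [0.56869161 0.01639972 0.22979722]
expected hub top centre px (np.float64(287.22817732541154), np.float64(296.0405604301474)) (np.float64(287.23612814994897), np.float64(274.5247643039493))
0.125 [ 0.3  0.5 -0.4]
0.12 [-0.  -0.4 -1.9]
0.115 [-0.5  0.7 -1.3]
0.11 [ 0.1 -0.1 -1.6]
0.105 [ 0.6  0.9 -1.6]
0.1 [ 0.4  0.5 -1.1]
0.095 [ 0.7  0.2 -1.5]
```

```bash
python3 - <<'E'
from h import *
m.command_gripper(.075); m.servo_line([*SP,.2],rate=.2)
m.move_to([.55,.05,.40],down(-np.pi/2)); s=snap("wrist","p4"); t=snap("side","side4"); print(m.get_time())
a=cv2.resize(s[0][90:200,190:440],None,fx=2.4,fy=2.4,interpolation=cv2.INTER_CUBIC); b=cv2.resize(t[0][170:280,180:430],None,fx=2.4,fy=2.4,interpolation=cv2.INTER_CUBIC)
cv2.imwrite("pics/p4c.png",np.vstack([a,b])[:,:,::-1])
E
```

```text
53.2583
```

View pics/p4c.png

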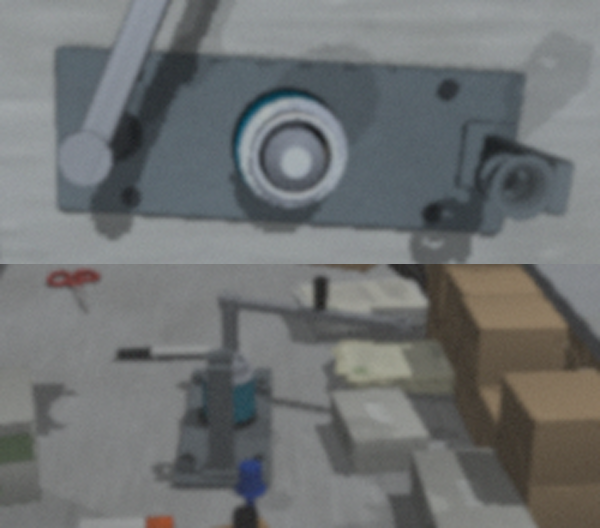

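Collar sits concentric on the stack, flange down. Closing the bar against its stop, with force monitored.

```bash
python3 - <<'E'
from h import *
p=1.18
m.command_gripper(.055); m.move_to([*knob(p),.24],down(p+PSI)); m.servo_line([*knob(p),.147],rate=.15); print("down",F())
m.command_gripper(.024); print(m.get_width(),F())
for p in np.linspace(p,.06,8)[1:]:
    m.servo_line([*knob(p),.147],down(p+PSI),rate=.12); f=F(); print(round(p,2),f)
while p>-.12:
    p-=.01; m.servo_line([*knob(p),.147],down(p+PSI),rate=.03); f=F(); print(round(p,3),f)
    if np.hypot(*f[:2])>8: break
m.command_gripper(.05); m.servo_line([*m.get_position()[:2],.25],rate=.25)
m.move_to([.58,-.03,.36],down(-np.pi/2)); s=snap("wrist","closed"); print(m.get_time())
cv2.imwrite("pics/closedc.png",cv2.resize(s[0][100:260,100:420],None,fx=2.4,fy=2.4,interpolation=cv2.INTER_CUBIC)[:,:,::-1])
E
```

```text
down [ 0.7 -0.7  0.8]
0.024070158199048012 [-0.1 -0.1  0.3]
1.02 [-0.3  0.4  0.5]
0.86 [-0.1 -0.   0.4]
0.7 [ 0.4 -0.3  0.1]
0.54 [ 0.   0.2 -0.2]
0.38 [ 0.2 -0.1  0.5]
0.22 [0.9 0.1 0. ]
0.06 [ 0.2 -0.8  0. ]
0.05 [-0.3 -0.   0.5]
0.04 [ 1.2  0.7 -1.8]
0.03 [ 1.5 -0.1  0.1]
0.02 [ 0.5 -0.4  0.2]
0.01 [0.3 0.  0.2]
-0.0 [ 0.5 -0.4  0.2]
-0.01 [-0.2 -0.4 -0.1]
-0.02 [ 0.5 -0.6  1.3]
-0.03 [ 0.9 -0.6  0.1]
-0.04 [ 2.   0.6 -0.6]
-0.05 [ 6.  -0.5 -3.5]
-0.06 [10.4 -0.1 -6.8]
64.4417
```

View pics/closedc.png

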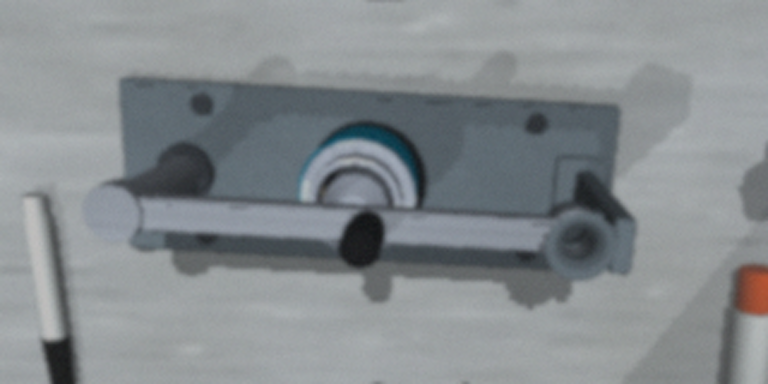

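Bar is closed: its end lies under the upper knuckle, fork mouth at crop (578,242). Now the pin.

```bash
python3 - <<'E'
from h import *
i,C,K=load("closed"); print("fork",ray(C,K,340.8,200.8,.135))
m.move_to([.57,-.30,.26],down(0)); s=snap("wrist","hov_pin"); C,K=s[1:]
g=cv2.cvtColor(np.ascontiguousarray(s[0]),cv2.COLOR_RGB2HSV)
print("exp px",proj(C,K,[.5807,-.3062,.087]))
mk=cv2.inRange(g,(0,0,0),(180,255,45)); mk[260:]=0
n,l,st,c=cv2.connectedComponentsWithStats(mk)
for k in range(1,n):
    if st[k,4]>80: print(st[k],c[k].round(1),ray(C,K,*c[k],.079).round(4))
x0,y0=200,120; cv2.imwrite("pics/pinc.png",cv2.resize(s[0][y0:y0+150,x0:x0+200],None,fx=3,fy=3,interpolation=cv2.INTER_CUBIC)[:,:,::-1])
E
```

```text
fork [ 0.56342555 -0.08610906  0.135     ]
exp px (np.float64(298.52362585910953), np.float64(205.8948798589954))
[287 190  22  25 449] [297.4 202.1] [ 0.58   -0.3048  0.079 ]
[ 54 248  34  12 106] [ 76.2 252.7] [ 0.3666 -0.3555  0.079 ]
```

View pics/pinc.png

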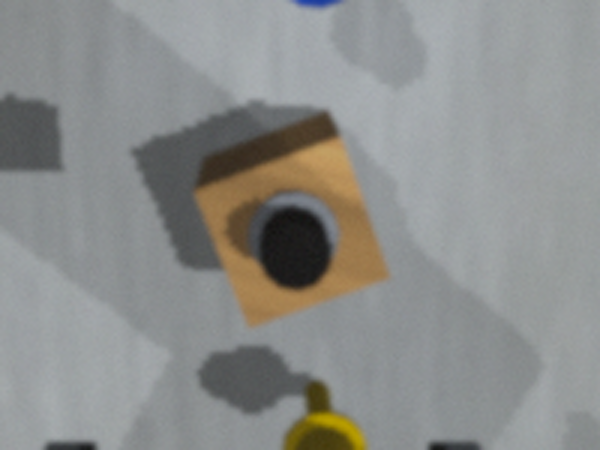

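```bash
python3 - <<'E'
from h import *
p=(.580,-.3053); f=(.5636,-.0863)
m.command_gripper(.05,60); m.servo_line([*p,.13],rate=.2); m.servo_line([*p,.087],rate=.08); print("down",F())
m.command_gripper(.01,60); print(m.get_width(),F())
m.servo_line([*p,.18],rate=.1); m.servo_line([*p,.27],rate=.2); print(m.get_width(),F(),m.get_time())
m.move_to([*f,.27],down(0)); s=snap("wrist","pinheld"); 
C,K=s[1:]; q=m.get_position(); print("tip exp",proj(C,K,q-[0,0,.082]),"flange exp",proj(C,K,q-[0,0,.027]),"mouth",proj(C,K,[*f,.135]))
cv2.imwrite("pics/phc.png",cv2.resize(s[0][170:390,190:390],None,fx=2.7,fy=2.7,interpolation=cv2.INTER_CUBIC)[:,:,::-1])
E
```

```text
down [ 0.3 -0.   0.3]
0.020135874878230223 [0.6 0.  4.2]
0.02002554721551161 [ 0.3 -0.  -2.2] 69.9917
tip exp (np.float64(287.11365352173385), np.float64(236.31263844444896)) flange exp (np.float64(287.14731027844255), np.float64(277.4336485576506)) mouth (np.float64(286.6411874479489), np.float64(210.57661365105432))
```

View pics/phc.png

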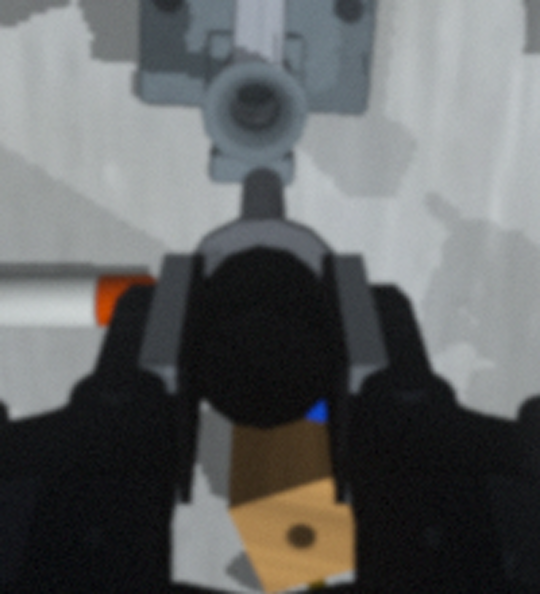

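Pin hangs straight: tip at (287.4,234.8) against (287.1,236.3) expected. The mouth at (284.8,208.9) calls for a correction of about −1.3 mm in x and +1 mm in y.

```bash
python3 - <<'E'
from h import *
f=(.5624,-.0853)
m.servo_line([*f,.225],rate=.15)   # tip at .143
for z in list(np.arange(.22,.165,-.005))+[.165,.163,.162,.161]:
    m.servo_line([*f,z],rate=.05); F_=F(); print(round(z,3),F_,end=' ')
    if F_[2]>10: break
print(m.get_position())
E
```

```text
0.22 [-0.3 -0.4 -1.3] 0.215 [ 0.1  0.3 -0.7] 0.21 [ 0.4  0.1 -0.2] 0.205 [ 0.   0.3 -1.1] 0.2 [ 0.4  0.2 -0.8] 0.195 [ 0.  -1.3 -0.2] 0.19 [-0.4  0.2 -0.6] 0.185 [ 0.5 -0.5 -1.4] 0.18 [-0.4  0.7 -0.7] 0.175 [ 0.6  0.1 -0.9] 0.17 [-0.3  0.4 -0.5] 0.165 [ 0.5  0.6 -0.3] 0.163 [ 1.1 -0.2 -1.4] 0.162 [-2.7  0.6  5.2] 0.161 [-4.7  1.3 14.3] [ 0.56258085 -0.08532601  0.16267821]
```

Contact came exactly where the flange should rest (0.162). Releasing, retreating and checking.

```bash
python3 - <<'E'
from h import *
f=m.get_position()[:2]
m.servo_line([*f,.1625],rate=.03); m.command_gripper(.05); m.servo_line([*f,.26],rate=.15)
m.move_to([.56,-.03,.36],down(-np.pi/2)); s=snap("wrist","fin"); t=snap("side","finside"); snap("top","fintop"); print(m.get_time(),F(), rolls("fintop"))
C,K=s[1:]; print("head home px",proj(C,K,[.5624,-.0853,.162]), "side head/flange px",[proj(t[1],t[2],[.5624,-.0853,z]) for z in(.162,.135)])
a=cv2.resize(s[0][100:260,120:420],None,fx=2.2,fy=2.2,interpolation=cv2.INTER_CUBIC); b=cv2.resize(t[0][160:270,200:360],(660,454),interpolation=cv2.INTER_CUBIC)
cv2.imwrite("pics/finc.png",cv2.resize(np.vstack([a,b]),None,fx=.73,fy=.73)[:,:,::-1])
E
```

```text
78.2 [ 0.1  1.1 -0.3] [(0.3117, -0.8028, 0.0461, [534, 282, 26, 22])]
head home px (np.float64(344.8479532261432), np.float64(189.41032523604483)) side head/flange px [(np.float64(271.1898202113358), np.float64(195.4977050609689)), (np.float64(271.45570228480625), np.float64(205.86191304071713))]
```

View pics/finc.png

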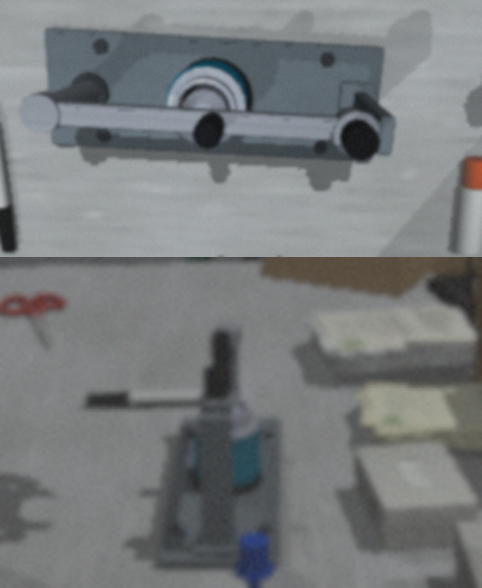

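```bash
python3 -c "
from h import *
print(m.sign_off())"
```

```text
the job is handed in; nothing more can be done
None
```

The stand is loaded and I handed the job in at about 78 s of the 210 s allowed.

- **Bar open:** I swung the retaining bar out to about 1.15–1.2 rad, with the fingers caged loosely round its knob.
- **Rolls and collar:** Three teal rolls were on the desk, and all three went over the spindle. The collar went on top of them, flange down. Pictures after rolls two and three and after the collar showed nothing out of place, and no teal ring was left on the visible part of the desk.
- **Bar closed:** I swung the bar back until it stopped in the fork, pressing with about 10 N at the stop. The picture shows its end under the upper knuckle.
- **Pin:** The black-headed pin went down through the fork and bar eye without resistance. The flange met the mouth at the expected height (tool at 0.162 m, up to 14 N).
- **Final check:** The pin head appears within about 4 pixels of its computed home position, and the gripper is clear of everything. I saw no disturbance of the gift boxes or the blue and yellow pins, but did not measure them again.

The measured distance from hinge to fork came out about 3 mm short of the 210 mm given. That roughly fits the camera calibration, and a close look at the fork corrected the pin's position by 1–2 mm.

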